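# Sweep the hex nuts off the sorting board into the bin

## Task

Sweep the three loose hex nuts along the raised wooden sorting board and off its open end, so that all three drop into the empty open bin standing against that end. Push them with the fingertips, sliding on the board: do not pick any of them up. Leave the small standing collet and the round bearing on the board where they are, and do not disturb the other things on the bench.

Things in the scene. Friction and masses are not known exactly. Their poses are not given: they have to be found in the camera images.
- board: fixed raised plywood sorting board, 270 (x) x 280 (y) mm, flat top 80 mm above the bench. Origin: centre of its underside, at bench height; z up. Along both x sides runs an aluminium rail 12 mm wide and 10 mm high (inner faces at x = -123 and +123 mm of its frame). Both y ends (y = -140 and +140 mm) are open: things slide off there. The bin stands against one of them, the rack against the other; which is which changes from start to start.
- bin: fixed grey open-topped plastic bin, 270 (x) x 120 (y) x 70 (z) mm outside, walls and floor 4 mm thick, rim 10 mm below the top of the board; it stands 3 mm off the board's end with its axes parallel to the board's. Origin: centre of its underside, at bench height.
- rack: fixed light wooden block, 270 (x) x 120 (y) x 45 mm, with six collets fixed in it (tops at 77 mm above the bench), against the other end of the board. Origin: centre of its underside. Nothing belongs here.
- nut_a_mid (a point): plain steel hex nut lying flat: 36 mm across flats, 42 mm across corners, 19 mm high, 24 mm hole, 100 g. This point is the centre of the nut (9.5 mm above its underside). On the board at the start, on its -x side (board frame).
- nut_b_mid (a point): plain steel hex nut lying flat: 36 mm across flats, 42 mm across corners, 19 mm high, 24 mm hole, 100 g. This point is the centre of the nut (9.5 mm above its underside). On the board at the start, on its -x side (board frame).
- nut_c_mid (a point): plain steel hex nut lying flat: 36 mm across flats, 42 mm across corners, 19 mm high, 24 mm hole, 100 g. This point is the centre of the nut (9.5 mm above its underside). On the board at the start, on its +x side (board frame).
- collet: steel collet standing on the board near its centre line: tapered, 33 mm diameter at the foot, 25 mm at the top, 40 mm high, 150 g. Origin: centre of its underside. To be left standing where it is.
- bearing: round sealed steel ball bearing (dark seal between its two rings, dark bore) lying flat on the board near its centre line: 42 mm outside, 20 mm bore, 12 mm thick, 70 g. Origin: centre of its underside. To be left where it is.
- nut_a: the same nut as nut_a_mid; origin at the centre of its underside.
- nut_b: the same nut as nut_b_mid; origin at the centre of its underside.
- nut_c: the same nut as nut_c_mid; origin at the centre of its underside.
- oil_bottle: white bottle on the bench, 60 mm diameter, 150 mm high; bystander. Origin: centre of its underside.
- mug: white mug on the bench, 76 mm diameter, 90 mm high; bystander. Origin: centre of its underside.
- wrench: wrench lying on the bench, 200 mm long; bystander. Origin: underside, near its middle.
- wood_block: wooden block on the bench, 80 x 50 x 50 mm; bystander. Origin: centre of its underside.
- brush: brush lying on the bench, 200 mm long; bystander. Origin: underside, near its middle.
There are look-alikes about, which are no part of the job. What is shaped like the nut_a but yellow is not meant. What is shaped like the nut_b but orange is not meant.

How it is judged:
At the end, for the whole second after the job is handed in: All three nuts lie at rest inside the bin (centre within its walls and less than 60 mm above the bench); the collet still stands (within 0.15 rad of upright) and it and the bearing are within 12 mm of where they were; the other loose things on the bench are within 30 mm of where they were (x of nut_a_mid in the frame of bin between -0.128 and 0.128 m and y of nut_a_mid in the frame of bin between -0.056 and 0.056 m and height (world z) of each of nut_a_mid, nut_b_mid, nut_c_mid below 0.06 m and linear speed of each of nut_a, nut_b, nut_c below 0.03 m/s and x of nut_b_mid in the frame of bin between -0.128 and 0.128 m and y of nut_b_mid in the frame of bin between -0.056 and 0.056 m and x of nut_c_mid in the frame of bin between -0.128 and 0.128 m and y of nut_c_mid in the frame of bin between -0.056 and 0.056 m and distance of each of collet, bearing from where it was at the start of the episode below 0.012 m and angle between collet's own z axis and vertical below 0.15 rad and distance of each of oil_bottle, mug, wrench, wood_block, brush from where it was at the start of the episode below 0.03 m); the robot touches nothing.
It fails at once if a nut is lifted (its centre rises more than 20 mm above where it slides on the board) (height (world z) of any of nut_a_mid, nut_b_mid, nut_c_mid above 0.1095 m).
It fails at once if the collet or the bearing is moved more than 12 mm, or the collet is tipped (distance of any of collet, bearing from where it was at the start of the episode above 0.012 m or angle between collet's own z axis and vertical above 0.15 rad).
It fails at once if another thing on the bench is moved more than 30 mm (distance of any of oil_bottle, mug, wrench, wood_block, brush from where it was at the start of the episode above 0.03 m).
It also fails if it takes over 56 s, if anything falls off the work surface, if the arm or the gripper's body presses on something with over 40 N, if the wrist force passes 120 N, or if a joint passes its speed limit or range.

## Robot

A 7-joint arm with a two-finger parallel gripper is mounted at the origin on the work surface. World frame = base frame: x ahead of the robot, y to its left, z up, the work surface at z = 0. Lengths are in m, angles in rad, forces in N, time in s.
With the tool pointing down it reaches from about 0.4 to 0.85 m from the base axis. Payload 4.4 kg.
Tool frame: the origin (TCP) lies midway between the tips of the shut fingers; the grasp point (between the pads) lies env.grip_depth behind it (env.grip_depth is the distance from the TCP to the grasp point, in m); y points along the fingers, x is the direction in which the jaws open and shut, and the axes are right-handed (so a half turn about y gives the same grasp; the last joint's range is limited). The gripper opens to 94 mm and grips with 3 to 60 N. Pads are 16 mm wide; open, the fingers measure 119 mm over their backs; the gripper's body (75 mm by 177 mm) begins 78 mm behind the grasp point.
Start: joints at [1.17, 0.628, 0.038, 1.517, -0.027, 0.996, -0.02], TCP at [0.214, -0.614, 0.205] pointing down, gripper open.
Joint ranges: [-3.06, 3.06], [-0.37, 2.12], [-1.25, 1.32], [0.18, 2.47], [-1.1, 4.24], [0.23, 1.98], [-2.94, 2.94]. Speed limits (rad/s): [2.57, 2.57, 3.14, 3.14, 3.14, 3.14, 3.14].

## Interface

Orientations are given as [roll, pitch, yaw] about the fixed x, y, z axes, in that order (R = Rz(yaw) Ry(pitch) Rx(roll)).
In Python, from cell import env gives the robot as it stands.
- The arm moves only by the tool jog_arm, never from a script. Its arguments are lists of equal length, an entry for each row: "travel": the shift along the tool's x, y, z in mm, a list of three; "twist": the turn about the tool's y in rad; "grip": the opening in per cent of the stroke, from 0 (shut) to 100 (fully open). In form: {"travel": [[dx, dy, dz], ...], "twist": [twist, ...], "grip": [grip, ...]}. A call has 1 to 5 rows; each row is the pose to reach, as a shift and turn from the pose commanded when the call began, along the tool's axes at that moment; what a row does not reach only later rows make up. A row lasts 1/10 s, in which the tool goes at most 50 mm and 8.59 degrees, less where a joint would pass 70% of its speed; a pose out of reach is approached as far as the arm can. A call with a gripper value outside its range is refused whole. The fingers move at their own pace and stop on an object; the grip force is fixed at half the most. Time passes only in rows, so rows that repeat a pose let the fingers close. It gives the time, the measured TCP pose, the force and the opening at its end, in the units of the state.
- env.get_state(): the state, without advancing time (a new reading comes with each control period).
- env.snapshot(name): name is "side" or "top"; returns a dict with "img" (384x512x3 uint8, red, green, blue), "fx", "fy", "cx", "cy" (pixels), "rvec" (rotation vector, rad) and "tvec" (3), from world to camera coordinates, as OpenCV has them. Camera axes: x right, y down, z forward; pixel columns grow to the right and rows downward; lengths in m; the calibration is good to about 2 mm. A picture is of the moment at which its call begins. There is no depth.
- env.close_job(): hands the job in, once; it reports no verdict.
The state is a dict: "clock": time; "joint_positions": joint angles; "joint_vel": joint speeds; "tau": joint torques, N m; "tcp_pos": TCP position; "eef_rot": TCP orientation; "wrist_force": force on the tool from outside, world axes, zero at the start; "ft_torque": the same for the moment, N m; "gripper_width": finger opening in m.
Only numpy, scipy, OpenCV 4.12 (cv2) and the standard library are available. Lean on these libraries where they do the work, as an engineer would, in place of code of your own. Each camera call takes 0.05 s, during which the arm holds its last target. There are 200 camera calls.

## Working session

There is one attempt and no reset: what is moved stays moved. The work goes in short steps, Python scripts to look and compute and a tool call to move; the robot and the scene stay as the last step left them, time stands still between calls to the robot, and variables do not carry over. Pictures are saved under pics/ and viewed, on a budget of 10 in all, crops included, one or two more only if the job needs it, and the job is handed in when it is done.

Besides the shell and the picture viewer there is one more tool, called after "Request:" by a JSON object that holds its "name" and its "arguments", one argument or row to a line. jog_arm: Moves the arm, as the interface text tells. Its arguments: {"type":"object","properties":{"travel":{"type":"array"},"twist":{"type":"array"},"grip":{"type":"array"}},"required":["travel","twist","grip"]}

```bash
mkdir -p pics; ls; python3 - <<'E'
from cell import env
import cv2,numpy as np
for n in("top","side"):
    s=env.snapshot(n);cv2.imwrite(f"pics/{n}0.png",cv2.resize(s["img"][:,:,::-1],(800,600),interpolation=cv2.INTER_CUBIC))
    print(n,s["fx"],s["cx"],s["cy"],s["rvec"],s["tvec"])
s=env.get_state();print(s,env.grip_depth)
E
```

```text
pics
top 416.0665984518251 257.90390919906014 186.63974982021895 [ 2.0965616  -2.13861537  0.20918874] [0.0122447  0.51268198 1.47156448]
side 362.84872536016337 255.81266136858488 196.11929515433832 [ 0.70635134 -2.64230758  1.12184692] [0.43272452 0.25189456 0.88702268]
{'clock': 0.1, 'joint_positions': array([ 1.17017532,  0.62924609,  0.03844011,  1.51821693, -0.02698128,
        0.99632689, -0.02002116]), 'joint_vel': array([ 0.00088228, -0.00112189,  0.00172869, -0.00313763,  0.00091228,
       -0.00228849, -0.00023198]), 'tau': array([ 1.23500260e-03, -5.50797021e+01,  1.14688687e+00, -1.87118036e+01,
       -5.21655707e-02,  1.92040420e-02,  4.79513824e-05]), 'tcp_pos': array([ 0.21342492, -0.61334419,  0.20466723]), 'eef_rot': array([-1.57082488,  0.00167919, -1.23598141]), 'wrist_force': array([-0.47273812, -0.11522843, -0.52984301]), 'ft_torque': array([-0.04486493,  0.00518105, -0.01455189]), 'gripper_width': 0.09398320465251607} 0.0188
```

View pics/top0.png

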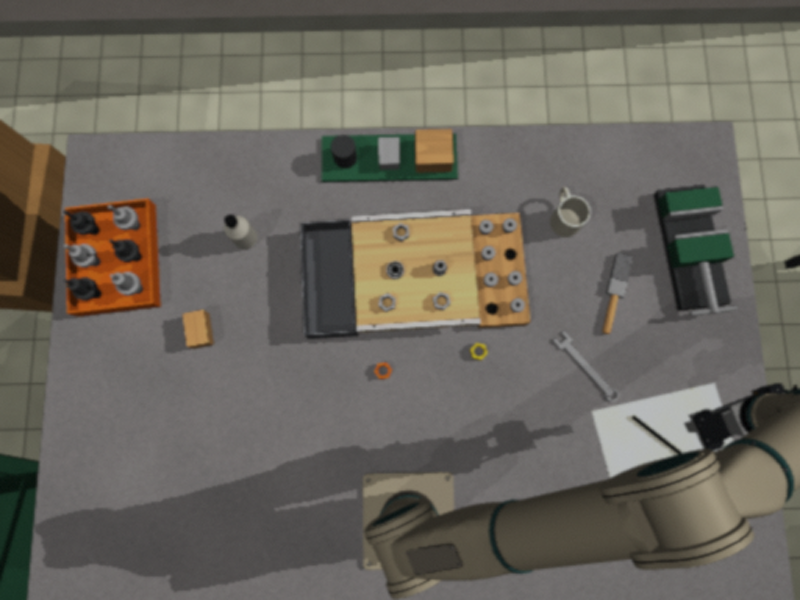

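View pics/side0.png

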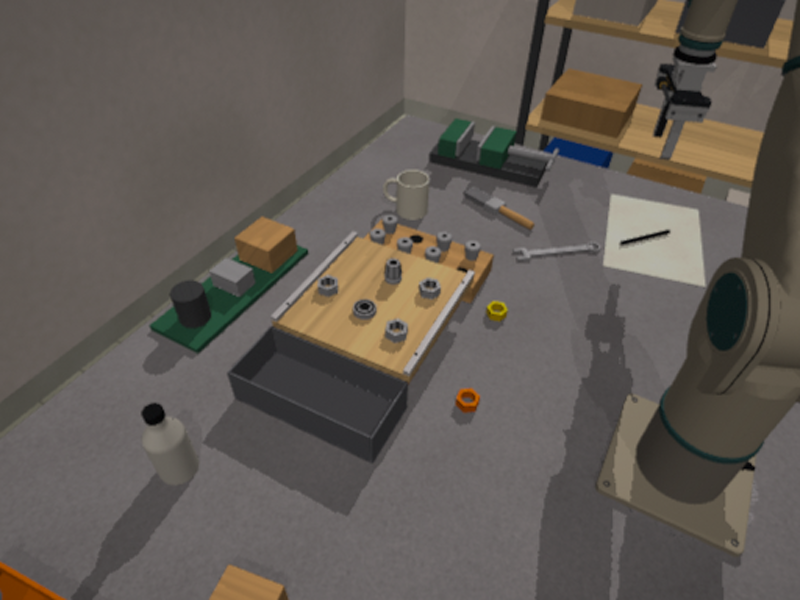

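The top view shows world +x up and +y to the left. The bin is at +y (330,280) and the rack at −y (502,268). The nuts are at about (401,232), (387,302) and (441,301), the bearing at (395,270) and the collet at (440,268). I'll triangulate these next.

```bash
cat >h.py <<'E'
from cell import env
import cv2,numpy as np
from scipy.spatial.transform import Rotation as R
def bp(s,uv,z,k=800/512):
    Rm=cv2.Rodrigues(np.array(s["rvec"]))[0];t=np.array(s["tvec"])
    u=(np.array(uv,float)+.5)/k-.5
    d=Rm.T@np.array([(u[0]-s["cx"])/s["fx"],(u[1]-s["cy"])/s["fy"],1]);c=-Rm.T@t
    return (c+d*(z-c[2])/d[2])[:2].round(4)
E
python3 - <<'E'
from h import *
s=env.snapshot("top")
for n,p,z in[("far",(401,232),.099),("nearbin",(387,302),.099),("nearrack",(441,301),.099),("bearing",(395,270),.092),("collet",(440,267),.12),("brdFarL",(352,217),.09),("brdFarR",(471,211),.09),("brdNearL",(356,330),.09),("brdNearR",(480,324),.09),("binFL",(303,223),.07),("binNL",(306,336),.07)]:print(n,bp(s,p,z))
t=env.snapshot("side")
for n,p,z in[("far",(328,283),.099),("nearbin",(397,327),.099),("nearrack",(430,285),.099),("bearing",(364,308),.092),("collet",(393,263),.12)]:print(n,bp(t,p,z))
g=env.get_state();print(R.from_euler('xyz',g["eef_rot"]).as_matrix().round(3))
E
```

```text
far [0.6443 0.0046]
nearbin [0.4807 0.0393]
nearrack [ 0.4805 -0.0827]
bearing [0.5562 0.0201]
collet [ 0.5545 -0.0816]
brdFarL [0.6856 0.1182]
brdFarR [ 0.6946 -0.16  ]
brdNearL [0.4196 0.1103]
brdNearR [ 0.4276 -0.1696]
binFL [0.6797 0.2356]
binNL [0.4109 0.2259]
far [0.6466 0.0071]
nearbin [0.4825 0.0398]
nearrack [ 0.4832 -0.0829]
bearing [0.5591 0.0232]
collet [ 0.5603 -0.0808]
[[ 0.329 -0.     0.944]
 [-0.944  0.001  0.329]
 [-0.001 -1.     0.   ]]
```

The two views agree to within about 3 mm, and the spacings match the sizes given. I'll push each nut towards +y with a narrow two-finger fork, starting with the near nut on the bin side.

Request:
{"name": "jog_arm", "arguments": {
  "travel": [
    [-29, 0, 27],
    [-58, 0, 54],
    [-88, 0, 82],
    [-117, 0, 110],
    [-146, 0, 137]
  ],
  "twist": [-0.13, -0.26, -0.39, -0.52, -0.65],
  "grip": [21, 21, 21, 21, 21]
}}

```text
clock: 0.7
tcp_pos: [0.2956, -0.4294, 0.2055]
eef_rot: [-1.571, -0.0, -0.581]
wrist_force: [0.6, -0.0, 0.2]
gripper_width: 0.057
```

Request:
{"name": "jog_arm", "arguments": {
  "travel": [
    [-7, 0, 43],
    [-15, 0, 87],
    [-22, 0, 130],
    [-30, 0, 174],
    [-37, 0, 217]
  ],
  "twist": [-0.123, -0.247, -0.37, -0.493, -0.617],
  "grip": [21, 21, 21, 21, 21]
}}

```text
clock: 1.2
tcp_pos: [0.3846, -0.2281, 0.2057]
eef_rot: [-1.571, -0.0, 0.036]
wrist_force: [1.4, -0.5, -0.1]
gripper_width: 0.0202
```

Request:
{"name": "jog_arm", "arguments": {
  "travel": [
    [21, 0, 44],
    [42, 0, 88],
    [63, 0, 132],
    [84, 0, 176],
    [105, 0, 220]
  ],
  "twist": [0, 0, 0, 0, 0],
  "grip": [21, 21, 21, 21, 21]
}}

```text
clock: 1.7
tcp_pos: [0.4828, -0.0049, 0.2056]
eef_rot: [-1.571, -0.0, 0.031]
wrist_force: [0.5, 0.6, 0.0]
gripper_width: 0.0195
```

```bash
python3 - <<'E'
from h import *
s=env.get_state();print(s["tcp_pos"],s["eef_rot"],s["gripper_width"])
t=env.snapshot("side");cv2.imwrite("pics/s1.png",cv2.resize(t["img"][100:300,100:367,::-1],(800,600),interpolation=cv2.INTER_CUBIC))
E
```

```text
[ 0.4828421  -0.00490256  0.20558237] [-1.57117664e+00 -2.58143653e-04  3.07496099e-02] 0.01945307500751906
```

View pics/s1.png

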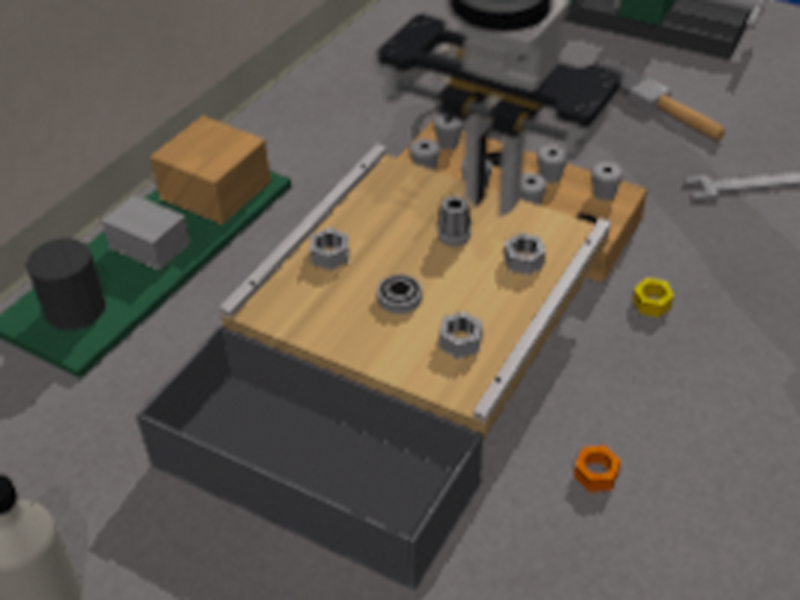

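The fork hangs above the board with its fingers side by side across the push direction. The near nuts show at (460,335) and (524,252) in this crop. Nothing is in the way, so I'll lower it behind the bin-side nut.

Request:
{"name": "jog_arm", "arguments": {
  "travel": [
    [0, 40, 0],
    [0, 75, 0],
    [0, 105, 0],
    [0, 120, 0],
    [0, 120, 0]
  ],
  "twist": [0, 0, 0, 0, 0],
  "grip": [21, 21, 21, 21, 21]
}}

```text
clock: 2.25
tcp_pos: [0.4805, -0.0068, 0.0836]
eef_rot: [-1.571, 0.005, 0.031]
wrist_force: [-0.5, 0.1, 0.2]
gripper_width: 0.0198
```

Request:
{"name": "jog_arm", "arguments": {
  "travel": [
    [0, 0, 12],
    [0, 0, 25],
    [0, 0, 40],
    [0, 0, 55],
    [0, 0, 70]
  ],
  "twist": [0, 0, 0, 0, 0],
  "grip": [21, 21, 21, 21, 21]
}}

```text
clock: 2.75
tcp_pos: [0.4808, 0.0654, 0.0868]
eef_rot: [-1.57, -0.002, 0.032]
wrist_force: [0.3, -0.3, 0.8]
gripper_width: 0.0197
```

```bash
python3 - <<'E'
from h import *
s=env.get_state();print(s["tcp_pos"],s["wrist_force"])
t=env.snapshot("side");cv2.imwrite("pics/s2.png",cv2.resize(t["img"][100:300,100:367,::-1],(800,600),interpolation=cv2.INTER_CUBIC))
E
```

```text
[0.48084229 0.06537497 0.08677806] [ 0.27080012 -0.27109307  0.79622571]
```

View pics/s2.png

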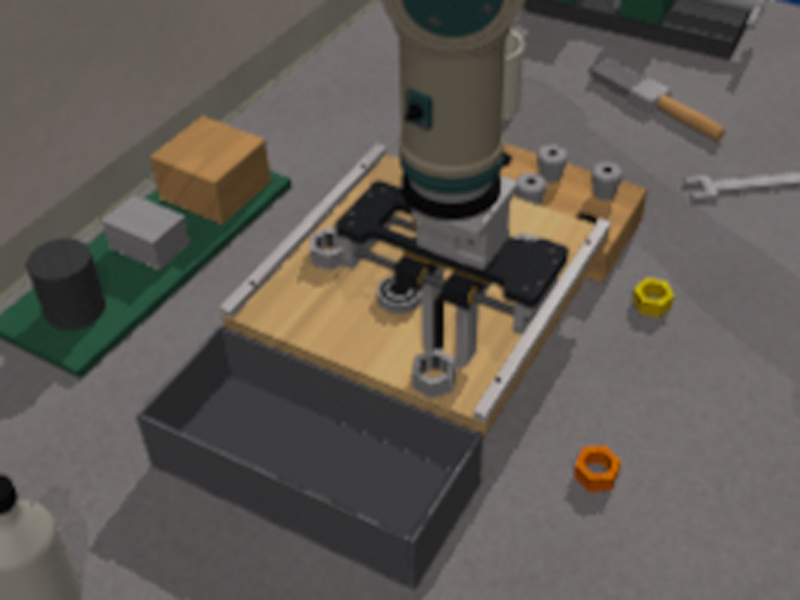

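The nut is centred on the fork at (433,372), close to the open end. I'll push it over the edge.

Request:
{"name": "jog_arm", "arguments": {
  "travel": [
    [0, 0, 15],
    [0, 0, 30],
    [0, 0, 45],
    [0, 0, 60],
    [0, 0, 65]
  ],
  "twist": [0, 0, 0, 0, 0],
  "grip": [21, 21, 21, 21, 21]
}}

```text
clock: 3.3
tcp_pos: [0.4786, 0.131, 0.0866]
eef_rot: [-1.569, -0.002, 0.034]
wrist_force: [-0.6, 0.3, 0.6]
gripper_width: 0.0197
```

Request:
{"name": "jog_arm", "arguments": {
  "travel": [
    [0, -15, -2],
    [0, -40, -4],
    [0, -70, -10],
    [0, -100, -40],
    [0, -115, -80]
  ],
  "twist": [0, 0, 0, 0, 0],
  "grip": [21, 21, 21, 21, 21]
}}

```text
clock: 3.8
tcp_pos: [0.482, 0.0496, 0.2035]
eef_rot: [-1.57, -0.005, 0.035]
wrist_force: [1.2, 0.2, 0.5]
gripper_width: 0.0198
```

```bash
python3 - <<'E'
from h import *
s=env.get_state();print(s["tcp_pos"],s["wrist_force"])
t=env.snapshot("side");cv2.imwrite("pics/s3.png",cv2.resize(t["img"][100:300,100:367,::-1],(800,600),interpolation=cv2.INTER_CUBIC))
E
```

```text
[0.48203229 0.04964873 0.20350715] [1.17333823 0.16657659 0.45193874]
```

View pics/s3.png

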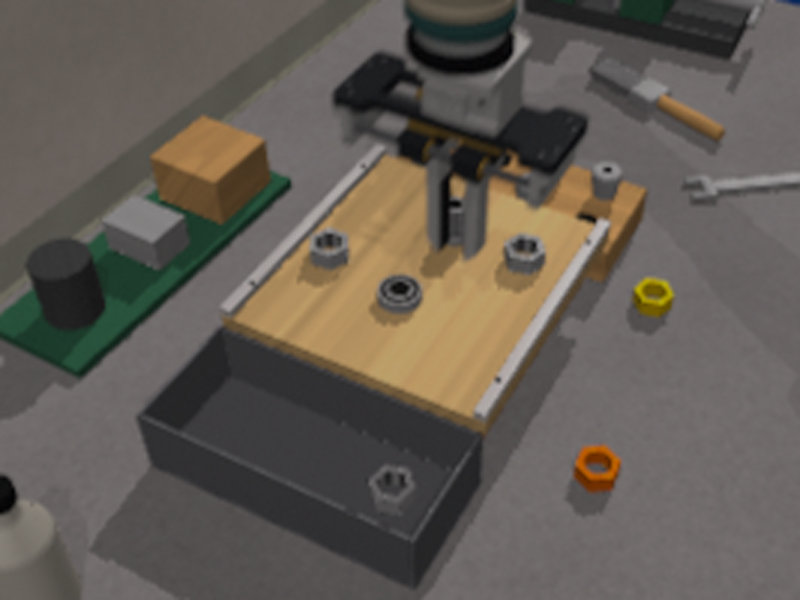

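The first nut is in the bin at (391,485), and the bearing and collet are unmoved. Next is the rack-side near nut.

Request:
{"name": "jog_arm", "arguments": {
  "travel": [
    [-1, 0, -44],
    [-2, 0, -88],
    [-3, 0, -132],
    [-3, 0, -176],
    [-3, 0, -176]
  ],
  "twist": [0, 0, 0, 0, 0],
  "grip": [21, 21, 21, 21, 21]
}}

```text
clock: 4.35
tcp_pos: [0.4822, -0.1352, 0.2006]
eef_rot: [-1.575, 0.0, 0.02]
wrist_force: [-0.9, 0.2, -0.1]
gripper_width: 0.0197
```

Request:
{"name": "jog_arm", "arguments": {
  "travel": [
    [0, 35, 0],
    [0, 70, 0],
    [0, 100, 0],
    [0, 114, 0],
    [0, 114, 0]
  ],
  "twist": [0, 0, 0, 0, 0],
  "grip": [21, 21, 21, 21, 21]
}}

```text
clock: 4.85
tcp_pos: [0.4815, -0.1267, 0.085]
eef_rot: [-1.57, 0.004, 0.032]
wrist_force: [-0.3, 0.1, -0.1]
gripper_width: 0.02
```

Request:
{"name": "jog_arm", "arguments": {
  "travel": [
    [0, 0, 12],
    [0, 0, 25],
    [0, 0, 42],
    [0, 0, 60],
    [0, 0, 80]
  ],
  "twist": [0, 0, 0, 0, 0],
  "grip": [21, 21, 21, 21, 21]
}}

```text
clock: 5.35
tcp_pos: [0.4813, -0.0459, 0.0878]
eef_rot: [-1.571, -0.002, 0.031]
wrist_force: [0.3, 0.0, -1.1]
gripper_width: 0.02
```

Request:
{"name": "jog_arm", "arguments": {
  "travel": [
    [0, 0, 20],
    [0, 0, 40],
    [0, 0, 60],
    [0, 0, 80],
    [0, 0, 100]
  ],
  "twist": [0, 0, 0, 0, 0],
  "grip": [21, 21, 21, 21, 21]
}}

```text
clock: 5.85
tcp_pos: [0.4777, 0.0546, 0.0878]
eef_rot: [-1.57, -0.002, 0.032]
wrist_force: [0.7, -0.2, -0.8]
gripper_width: 0.0201
```

```bash
python3 - <<'E'
from h import *
s=env.get_state();print(s["tcp_pos"],s["wrist_force"])
t=env.snapshot("side");cv2.imwrite("pics/s4.png",cv2.resize(t["img"][100:300,100:367,::-1],(800,600),interpolation=cv2.INTER_CUBIC))
E
```

```text
[0.47773593 0.05464028 0.0877547 ] [ 0.70978555 -0.23412199 -0.75186515]
```

View pics/s4.png

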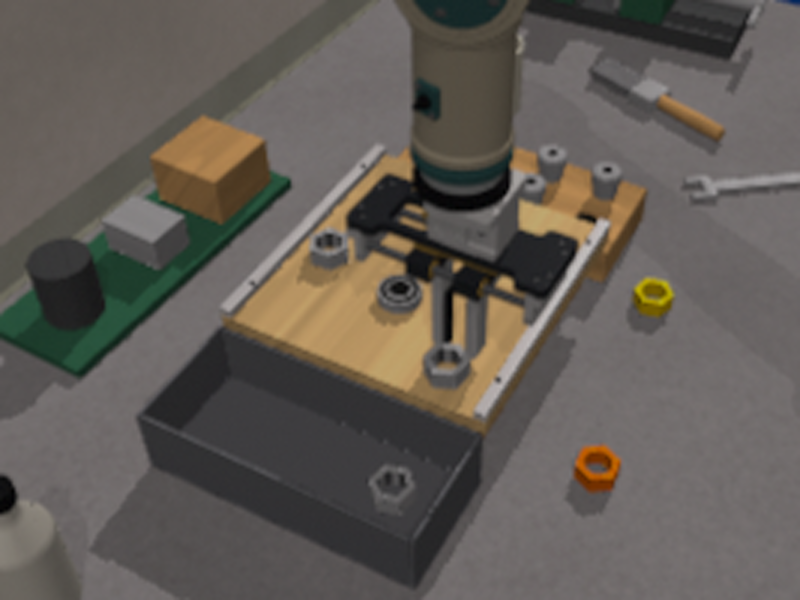

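The second nut is well seated on the fork at (445,365). I'll push it off, then lift away.

Request:
{"name": "jog_arm", "arguments": {
  "travel": [
    [0, 0, 15],
    [0, 0, 31],
    [0, 0, 47],
    [0, 0, 63],
    [0, 0, 76]
  ],
  "twist": [0, 0, 0, 0, 0],
  "grip": [21, 21, 21, 21, 21]
}}

```text
clock: 6.4
tcp_pos: [0.4753, 0.13, 0.0875]
eef_rot: [-1.57, -0.002, 0.032]
wrist_force: [-0.6, 0.4, 0.1]
gripper_width: 0.0197
```

Request:
{"name": "jog_arm", "arguments": {
  "travel": [
    [0, -15, -2],
    [0, -45, -6],
    [0, -80, -20],
    [0, -110, -50],
    [20, -113, -90]
  ],
  "twist": [0, 0, 0, 0, 0],
  "grip": [21, 21, 21, 21, 21]
}}

```text
clock: 6.9
tcp_pos: [0.4985, 0.0409, 0.2038]
eef_rot: [-1.569, -0.006, 0.036]
wrist_force: [1.6, 0.3, -0.7]
gripper_width: 0.0196
```

Request:
{"name": "jog_arm", "arguments": {
  "travel": [
    [36, 0, -21],
    [73, 0, -42],
    [110, 0, -64],
    [146, 0, -85],
    [146, 0, -85]
  ],
  "twist": [0, 0, 0, 0, 0],
  "grip": [21, 21, 21, 21, 21]
}}

```text
clock: 7.4
tcp_pos: [0.6504, -0.0456, 0.1992]
eef_rot: [-1.573, -0.004, 0.026]
wrist_force: [-1.0, -0.9, -0.2]
gripper_width: 0.0194
```

```bash
python3 - <<'E'
from h import *
t=env.snapshot("side");s=env.get_state();print(s["tcp_pos"],s["eef_rot"])
cv2.imwrite("pics/s5.png",cv2.resize(t["img"][100:300,100:367,::-1],(800,600),interpolation=cv2.INTER_CUBIC))
E
```

```text
[ 0.64769468 -0.04314055  0.19908699] [-1.57127201e+00 -5.65899734e-04  2.80124043e-02]
```

View pics/s5.png

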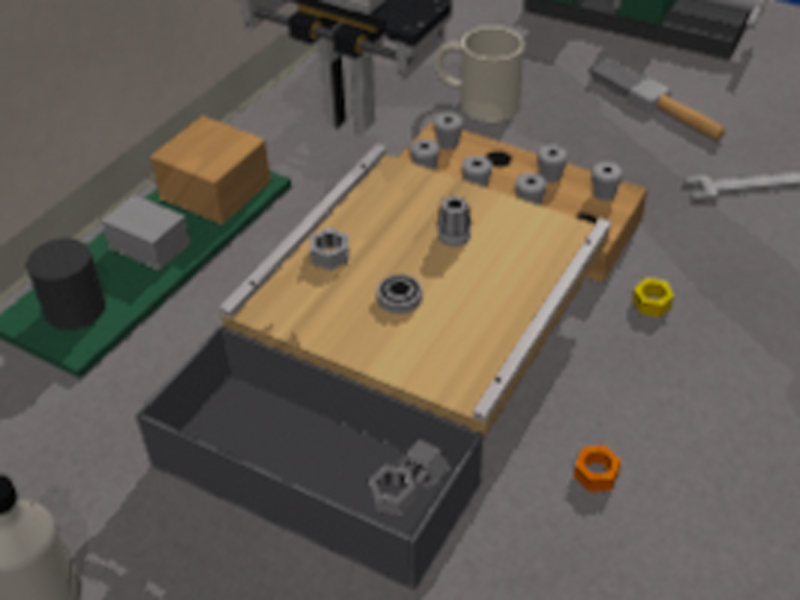

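Two nuts are in the bin at (391,487) and (420,465), the second one tilted but low. The third is still at (329,248), so I'll lower the fork behind it.

Request:
{"name": "jog_arm", "arguments": {
  "travel": [
    [0, 35, 0],
    [0, 70, 0],
    [0, 100, 0],
    [0, 112, 0],
    [0, 112, 0]
  ],
  "twist": [0, 0, 0, 0, 0],
  "grip": [21, 21, 21, 21, 21]
}}

```text
clock: 7.95
tcp_pos: [0.6446, -0.0405, 0.0864]
eef_rot: [-1.57, 0.004, 0.032]
wrist_force: [0.2, 0.0, 0.4]
gripper_width: 0.0203
```

Request:
{"name": "jog_arm", "arguments": {
  "travel": [
    [0, 0, 12],
    [0, 0, 25],
    [0, 0, 42],
    [0, 0, 60],
    [0, 0, 78]
  ],
  "twist": [0, 0, 0, 0, 0],
  "grip": [21, 21, 21, 21, 21]
}}

```text
clock: 8.45
tcp_pos: [0.6442, 0.0389, 0.0882]
eef_rot: [-1.57, -0.001, 0.032]
wrist_force: [-0.1, -1.1, 0.2]
gripper_width: 0.0198
```

```bash
python3 - <<'E'
from h import *
t=env.snapshot("side");s=env.get_state();print(s["tcp_pos"],s["wrist_force"])
cv2.imwrite("pics/s6.png",cv2.resize(t["img"][100:300,100:367,::-1],(800,600),interpolation=cv2.INTER_CUBIC))
E
```

```text
[0.64392244 0.04392764 0.08809313] [-0.13674475  3.61471284 -0.48006696]
```

View pics/s6.png

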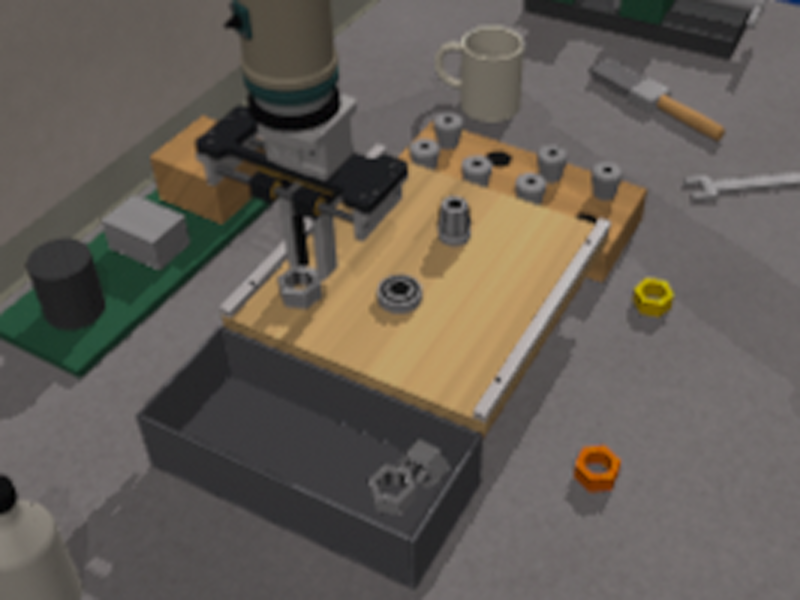

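The third nut is seated at (299,288). I'll push it off and retract.

Request:
{"name": "jog_arm", "arguments": {
  "travel": [
    [0, 0, 18],
    [0, 0, 37],
    [0, 0, 56],
    [0, 0, 75],
    [0, 0, 96]
  ],
  "twist": [0, 0, 0, 0, 0],
  "grip": [21, 21, 21, 21, 21]
}}

```text
clock: 9.0
tcp_pos: [0.6409, 0.1335, 0.0873]
eef_rot: [-1.571, 0.0, 0.03]
wrist_force: [0.2, 0.8, 0.3]
gripper_width: 0.0199
```

Request:
{"name": "jog_arm", "arguments": {
  "travel": [
    [0, 0, 0],
    [0, -20, -2],
    [0, -60, -10],
    [0, -100, -40],
    [0, -125, -80]
  ],
  "twist": [0, 0, 0, 0, 0],
  "grip": [21, 21, 21, 21, 21]
}}

```text
clock: 9.5
tcp_pos: [0.6446, 0.0534, 0.2155]
eef_rot: [-1.57, -0.004, 0.034]
wrist_force: [1.6, 0.0, -0.4]
gripper_width: 0.0198
```

Request:
{"name": "jog_arm", "arguments": {
  "travel": [
    [0, 0, -40],
    [0, 0, -60],
    [0, 0, -60],
    [0, 0, -60],
    [0, 0, -60]
  ],
  "twist": [0, 0, 0, 0, 0],
  "grip": [21, 21, 21, 21, 21]
}}

```text
clock: 10.0
tcp_pos: [0.6452, -0.0056, 0.2123]
eef_rot: [-1.569, 0.0, 0.033]
wrist_force: [0.2, 0.0, 1.2]
gripper_width: 0.0199
```

```bash
python3 - <<'E'
from h import *
t=env.snapshot("side");s=env.get_state();print(s["tcp_pos"],s["wrist_force"])
cv2.imwrite("pics/s7.png",cv2.resize(t["img"][:,:,::-1],(800,600),interpolation=cv2.INTER_CUBIC))
E
```

```text
[ 0.64525443 -0.00535872  0.21228841] [0.51733631 0.23636795 0.22257186]
```

View pics/s7.png

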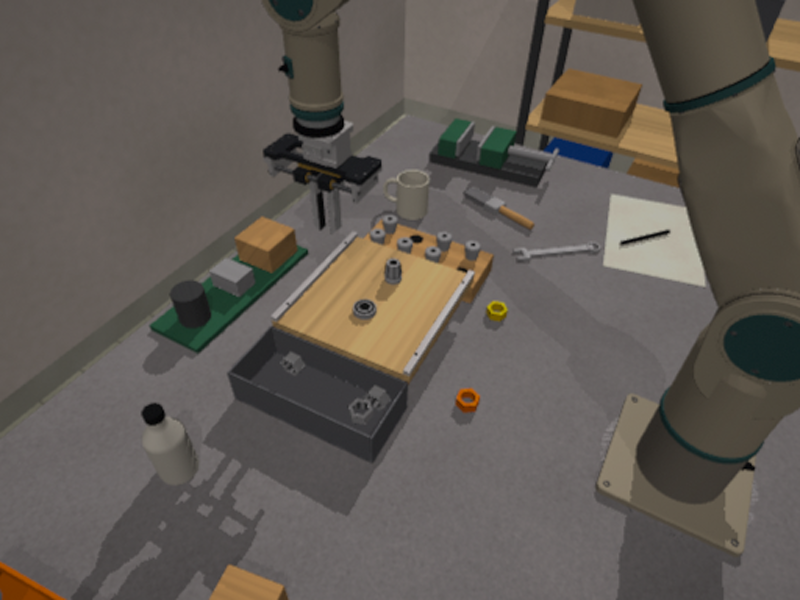

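All three nuts appear to be in the bin, at (291,363), (361,407) and (377,396). The collet (393,270), the bearing (364,308) and the other bench items look unchanged. I'll check the resting height of the two tilted nuts in the top view.

```bash
python3 - <<'E'
from h import *
t=env.snapshot("side");u=env.snapshot("top")
for p in[(291,363),(361,407),(377,396)]:print([bp(t,p,z) for z in(.014,.025,.06)])
for n,p,z in[("bearing",(364,308),.092),("collet",(393,263),.12)]:print(n,bp(t,p,z))
c=u["img"][130:220,185:305,::-1];cv2.imwrite("pics/t8.png",cv2.convertScaleAbs(cv2.resize(c,(800,600),interpolation=cv2.INTER_CUBIC),alpha=1.4))
E
```

```text
[array([0.6408, 0.1412]), array([0.634 , 0.1479]), array([0.6124, 0.1694])]
[array([0.4823, 0.1589]), array([0.4777, 0.1654]), array([0.4632, 0.1861])]
[array([0.471 , 0.1262]), array([0.4666, 0.1332]), array([0.4526, 0.1553])]
bearing [0.5591 0.0232]
collet [ 0.5603 -0.0808]
```

View pics/t8.png

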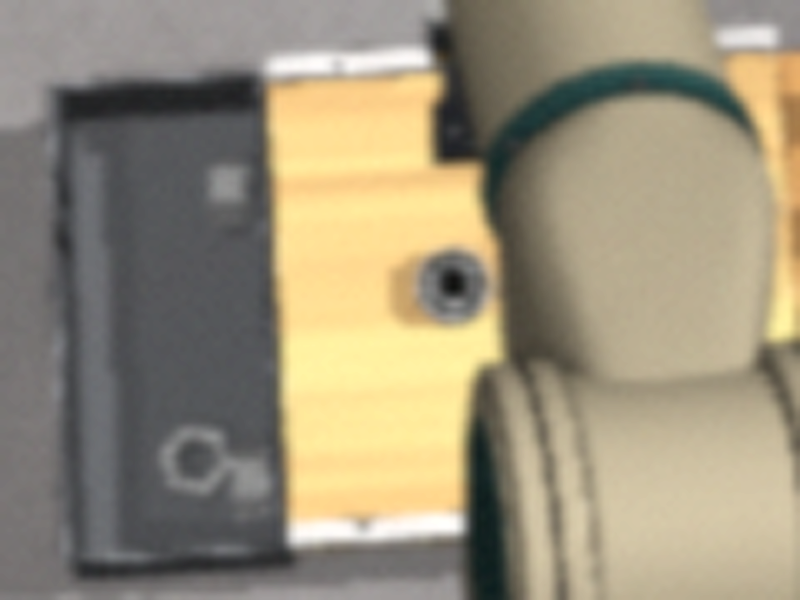

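The top view confirms it: one nut lies flat at (195,460), and two stand on edge at (248,478) and (228,185), all within the bin walls. The arm is clear, so I'm handing in.

```bash
python3 -c "
from cell import env
env.close_job();print(env.get_state()['clock'])"
```

```text
the job is handed in; nothing more can be done
the job is handed in; nothing more can be done
```

I pushed all three nuts one at a time along the board and off its open end into the bin, using the fingertips held about 20 mm apart. No nut was lifted, and the job was handed in about 10 s into the 56 s allowed.

- **Nuts:** the last side and top views show all three inside the bin walls. One lies flat and two stand on edge, both low in the bin. I judged height from the two views and did not measure it or their speed.
- **Collet and bearing:** in the side view both look unmoved and the collet upright. I judged this by eye and did not re-measure their positions; the arm hid the collet in the last top view.
- **Bench items:** those in the last side view look where they started.
- **Forces:** wrist force stayed below about 4 N in every reading I took. The gripper was clear of everything, about 0.21 m above the bench, at hand-in.

No check failed or disagreed. The two camera views agreed to within about 6 mm on every position, and about 3 mm on the nuts.

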